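# Nest the kidney trays on the drying plate and start the dryer

### The job

Get the empty kidney trays drying on the jeweller's bench. First switch two of the bank's toggles fully off, towards the robot: the main one (the wide paddle at the left end as the robot sees it) and the preheat one (in the middle); then nest every loose tray, in any order, in one stack on the tray fixed to the drying plate, each turned so that its outline follows the one below and it sits fully down and level. Only then push the main toggle fully back on, away from the robot, and the fan toggle (fourth from the left) fully on too, leaving the other two toggles and the rest of the bench as they are.

Things in the scene. Friction and masses are not known exactly. Their poses are not given: they have to be found in the camera images.
- tray1: loose kidney-shaped steel tray, upright, about 150 mm long, 62 mm wide over its two dark grip pads, 30 mm high, about 140 g; all trays and the fixed bottom tray are alike. Origin: centre of the underside at the waist, z up; y runs along the tray; the concave long side faces -x, the bulging side +x, both rounded ends bend towards -x. May be absent (None)
- tray2: same tray, size and frame as tray1; may be absent. Of every tray: the walls, 2.5 mm thick, flare outwards from a 36 mm wide floor; the grip pads at the waist are flat vertical faces 30 mm long (along y) at x = -31 and +31 mm, 18 to 30 mm above the underside: pinch them across x from above
- tray3: same tray, size and frame as tray1; may be absent. Nested, each tray stands on the cross ribs of the one below, its underside 15 mm above the other's, same way round (not turned by 180 degrees); play about 2.5 mm when down, 8 mm while entering the mouth. Pads of the tray below begin 3 mm under those of the one above: grip only the top 12 mm
- tray4: same tray, size and frame as tray1; may be absent
- tray5: same tray, size and frame as tray1; may be absent
- tray1_end (a point): centre of that tray's rounded end on its +y side, at the underside: 48 mm along +y and 18 mm along -x from its origin
- tray2_end (a point): centre of that tray's rounded end on its +y side, at the underside: 48 mm along +y and 18 mm along -x from its origin
- tray3_end (a point): centre of that tray's rounded end on its +y side, at the underside: 48 mm along +y and 18 mm along -x from its origin
- tray4_end (a point): centre of that tray's rounded end on its +y side, at the underside: 48 mm along +y and 18 mm along -x from its origin
- tray5_end (a point): centre of that tray's rounded end on its +y side, at the underside: 48 mm along +y and 18 mm along -x from its origin
- dish (a point): the bottom tray, fixed on the grey drying plate (195 x 135 mm, top 20 mm above the table): shape, size and axes as tray1; this point is the centre of its underside at the waist, 20 mm above the table. The first loose tray nests in it, its underside 15 mm above this point
- dish_end (a point): the same end point (centre of that tray's rounded end on its +y side, at the underside: 48 mm along +y and 18 mm along -x from its origin) of the fixed bottom tray
- bank: fixed grey switch box, 85 x 190 x 50 mm high, five steel toggles in a row on top; origin: centre of its underside; its +x points away from the robot, its +y to the robot's left. The levers pivot 52 mm above the underside at x = 0 and y = +68, +34, 0, -34, -68 mm (toggle1 .. toggle5), are 47 mm long from pivot to tip and swing in the bank's x-z plane
- toggle1 (a joint): toggle1: the main switch, at the left end as the robot sees it, the only one with a wide flat paddle (18 mm wide). 0 = off, leaning 0.45 rad towards the robot (bank's -x); 0.9 = on, leaning 0.45 rad away from the robot (+x); hard stops at both; stays where it is left (about 1.5 N at the tip moves it)
- toggle2 (a joint): toggle2, second from the left (round, 11 mm), on at the start. 0 = off, leaning 0.45 rad towards the robot (bank's -x); 0.9 = on, leaning 0.45 rad away from the robot (+x); hard stops at both; stays where it is left (about 1.5 N at the tip moves it)
- toggle3 (a joint): toggle3: the preheat switch, the middle one (round, 11 mm). 0 = off, leaning 0.45 rad towards the robot (bank's -x); 0.9 = on, leaning 0.45 rad away from the robot (+x); hard stops at both; stays where it is left (about 1.5 N at the tip moves it)
- toggle4 (a joint): toggle4: the fan switch, fourth from the left, next to the right end (round, 11 mm). 0 = off, leaning 0.45 rad towards the robot (bank's -x); 0.9 = on, leaning 0.45 rad away from the robot (+x); hard stops at both; stays where it is left (about 1.5 N at the tip moves it)
- toggle5 (a joint): toggle5, at the right end as the robot sees it (round, 11 mm). 0 = off, leaning 0.45 rad towards the robot (bank's -x); 0.9 = on, leaning 0.45 rad away from the robot (+x); hard stops at both; stays where it is left (about 1.5 N at the tip moves it)
- flux_jar: white-capped jar, 52 mm across, 60 mm high; a bystander, leave it in place
- bench_block: flat steel block 60 x 60 x 18 mm; a bystander, leave it in place
- wire_spool: copper wire spool, 48 mm across, 40 mm high; a bystander, leave it in place
- spray: bottle with black cap, 44 mm across, 130 mm high; a bystander, leave it in place
- bur_cup: squat can, 60 mm across, 60 mm high; a bystander, leave it in place
- mallet: hammer lying flat, 200 mm; a bystander, leave it in place
Not all that is in view belongs to the job. Leave any turquoise look-alike of the tray4 alone.

How it is judged:
By the outcome, as a careful person would: the job done as asked, in the order asked, and still so for the second after the job is handed in, with the robot touching nothing.
Of tray1, tray2, tray3, tray4, tray5 only 3 to 5 are there at a start; the rules pass over those that are not, and their reading is None.
At some moment in a run one of tray1, tray2, tray3, tray4, tray5 may be knocked a few centimetres aside while the robot is not near it.
Once in a run the grip may slacken for a moment while it holds something.
It also fails if it takes over 210 s, if anything falls off the work surface, if the arm or the gripper's body presses on something with over 40 N, if the wrist force passes 120 N, or if a joint passes its speed limit or range.

### The arm

A 6-joint arm with a two-finger parallel gripper is mounted at the origin on the work surface. World frame = base frame: x ahead of the robot, y to its left, z up, the work surface at z = 0. Lengths are in m, angles in rad, forces in N, time in s.
With the tool pointing down it reaches from about 0.3 to 0.875 m from the base axis. Payload 6.4 kg.
Tool frame: the origin (TCP) lies at the centre of the arm's flange, where the gripper is bolted on; the fingertips stand 173 mm ahead of it and the grasp point (between the pads) lies 155 mm ahead of it (ctrl.pinch_z is the distance from the TCP to the grasp point, in m); z points along the fingers, y is the direction in which the jaws open and shut (so a half turn about z gives the same grasp; the last joint's range is limited). The gripper opens to 85 mm and grips with 20 to 120 N. Pads are 22 mm wide; open, the fingers measure 114 mm over their backs; the gripper's body (76 mm by 85 mm) begins 54 mm behind the grasp point. The pads swing forward as they close: fully open they stand 13 mm farther back than shut.
Start: joints at [-1.404, 0.181, 1.607, -0, 1.354, -0.206], TCP at [0.209, -0.536, 0.405] pointing down, gripper open.
Joint ranges: [-2.99, 2.99], [-0.89, 2.07], [0.3, 2.58], [-1.14, 4.28], [0, 2.63], [-3.12, 3.12]. Speed limits (rad/s): [2.57, 2.57, 3.01, 3.14, 3.14, 3.14].

### API

Orientations are given as a unit quaternion [w, x, y, z].
In Python, from bench import ctrl gives the robot as it stands.
- The arm moves only by the tool drive_tool, never from a script. Its argument "commands" is a list that holds one entry, the list of rows, each a list of 7 numbers: the shift along the tool's x, y, z in units of 50 mm (1.0 is 50 mm), then the turn, a rotation vector about the tool's x, y, z in units of 8 degrees (1.0 is 8 degrees), then the closure in counts, from 0 (fully open) to 255 (shut). A call has 1 to 10 rows; each row shifts and turns the commanded pose from where the row before left it, along the tool's axes as they then stand; what a row does not reach is not made up. A row lasts 1/10 s, in which the tool goes at most 50 mm and 8.59 degrees, less where a joint would pass 70% of its speed; a pose out of reach is approached as far as the arm can. A call is refused whole if a number of a shift passes 1 or a number of a turn 1, either way. A call with a gripper value outside its range is refused whole. The fingers move at their own pace and stop on an object; the grip force is fixed at half the most. Time passes only in rows, so rows that do not move let the fingers close. It gives the time, the measured TCP pose, the force and the opening at its end, in the units of the state.
- ctrl.get_obs(): the state, without advancing time (a new reading comes with each control period).
- ctrl.camera(name): name is "scene" or "top" or "wrist"; returns a dict with "pixels" (420x560x3 uint8, red, green, blue), "depth" (420x560 float32, m along the optical axis (not along the pixel's ray), 0 where there is no reading), "intrinsics" (3x3 intrinsics, pixels), "R" (3x3) and "t" (3): a world point X has camera coordinates R X + t; the wrist camera has in their place "tool_from_camera" (4x4, takes a point from camera to tool coordinates, whose origin is the TCP and whose axes are the flange's). Camera axes: x right, y down, z forward; pixel columns grow to the right and rows downward; lengths in m; the calibration is good to about 2 mm. A picture is of the moment at which its call begins: read the wrist's pose just before it.
- ctrl.hand_in(): hands the job in, once; it reports no verdict.
The state is a dict: "time_s": time; "q": joint angles; "dq": joint speeds; "joint_efforts": joint torques, N m; "eef_pos": TCP position; "eef_rot": TCP orientation; "wrist_force": force on the tool from outside, world axes, zero at the start; "torque": the same for the moment, N m; "opening": opening from 0.0 (shut) to 1.0 (fully open).
Only numpy, scipy, OpenCV 4.12 (cv2) and the standard library are available. Lean on these libraries where they do the work, as an engineer would, in place of code of your own. Each camera call takes 0.05 s, during which the arm holds its last target. There are 200 camera calls.

## Working session

There is one attempt and no reset: what is moved stays moved. The work goes in short steps, Python scripts to look and compute and a tool call to move; the robot and the scene stay as the last step left them, time stands still between calls to the robot, and variables do not carry over. Pictures are saved under pics/ and viewed, about 12 in all and at most 16, crops included, and the job is handed in when it is done.

Besides the shell and the picture viewer there is one more tool, called after "Emit:" as name([rows], argument=value, ...), one row to a line, values as JSON. drive_tool: Moves the arm, as the interface text tells. Its arguments: {"type":"object","properties":{"commands":{"type":"array","items":{"type":"array","items":{"type":"array","items":{"type":"number"}}}}},"required":["commands"]}

```bash
ls; mkdir -p pics; cat > h.py <<'E'
import numpy as np, cv2
from bench import ctrl
from scipy.spatial.transform import Rotation as Ro
def Rm(q): return Ro.from_quat([q[1],q[2],q[3],q[0]]).as_matrix()
def cam(n):
    o=ctrl.get_obs(); c=ctrl.camera(n); d=c["depth"]; K=np.array(c["intrinsics"])
    v,u=np.indices(d.shape)
    P=np.stack([(u-K[0,2])/K[0,0]*d,(v-K[1,2])/K[1,1]*d,d],-1)
    if n=="wrist":
        T=np.array(c["tool_from_camera"]); P=P@T[:3,:3].T+T[:3,3]
        P=P@Rm(o["eef_rot"]).T+np.array(o["eef_pos"])
    else: P=(P-np.array(c["t"]))@np.array(c["R"])
    P[d<=0]=np.nan
    return c["pixels"],P,c
def save(im,f,s=1): cv2.imwrite("pics/"+f,cv2.resize(im[:,:,::-1],None,fx=s,fy=s,interpolation=cv2.INTER_CUBIC))
E
python3 - <<'E'
from h import *
o=ctrl.get_obs(); print(o["eef_pos"],o["eef_rot"],o["time_s"]); print(Rm(o["eef_rot"]).round(3))
a,P,c=cam("top"); b,Q,c2=cam("scene"); np.savez("t0.npz",a=a,P=P,b=b,Q=Q)
save(a,"top0.png",1.4); save(b,"scene0.png",1.4)
print(c["intrinsics"],c["R"],c["t"])
E
```

```text
pics
[ 0.20940752 -0.53525087  0.40379915] [-8.41998338e-04  9.82679547e-01  1.85311083e-01  3.21183451e-05] 0.0
[[ 0.931  0.364 -0.   ]
 [ 0.364 -0.931  0.002]
 [ 0.    -0.002 -1.   ]]
[[525.07627358   0.         283.19262169]
 [  0.         525.07627358 212.04499671]
 [  0.           0.           1.        ]] [[-0.01428662 -0.99979497 -0.01434937]
 [-0.99022551  0.01613822 -0.13853879]
 [ 0.13874196  0.01222986 -0.99025305]] [0.04635442 0.54801434 1.63343869]
```

View pics/top0.png

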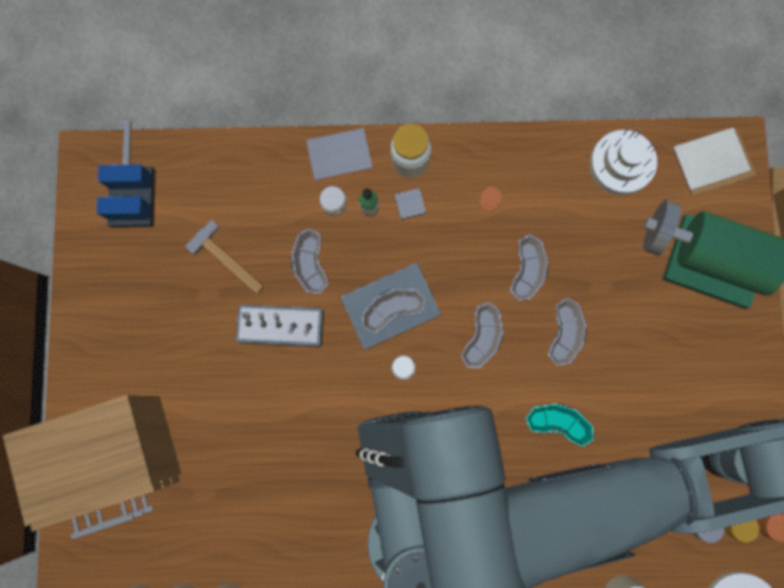

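View pics/scene0.png

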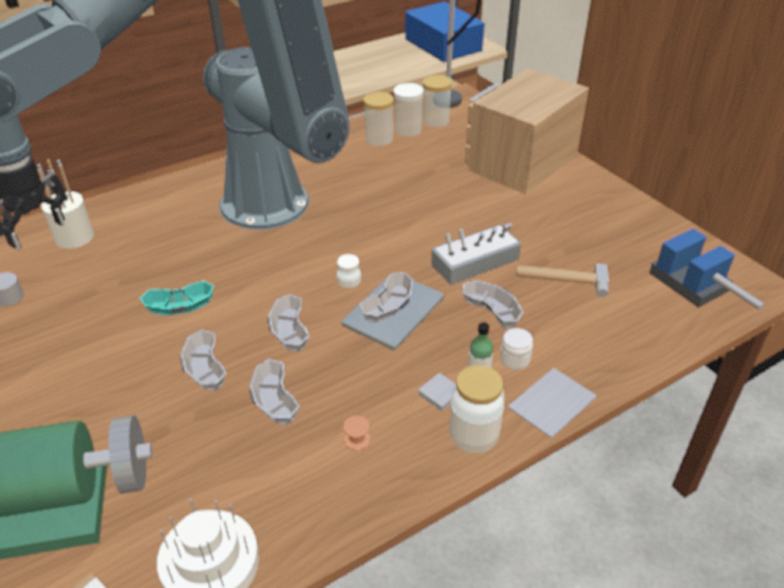

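```bash
cat >> h.py <<'E'
from scipy.optimize import minimize
from scipy.spatial import cKDTree
A0=np.arctan2(48,55); TH=np.linspace(-A0,A0,41); SP=np.stack([73*np.cos(TH)-73,73*np.sin(TH)],1)/1000
def inside(X,p,w=0.0275):
    c,s=np.cos(p[2]),np.sin(p[2]); L=(X-p[:2])@np.array([[c,-s],[s,c]])
    d,_=cKDTree(SP).query(L); pad=(np.abs(L[:,0])<.031)&(np.abs(L[:,1])<.015)
    return np.where(pad,np.minimum(d,w-.002),d)
def fit(pts,base,top=0.030,starts=8,p0=None):
    """pts: cloud near one tray. soft-IoU fit of the rim outline, points above base+5mm"""
    m=np.isfinite(pts).all(1)&(pts[:,2]>base+.006)&(pts[:,2]<base+top+.012)
    X=pts[m]; c0=np.median(X[:,:2],0); g=0.002; N=70
    ij=np.round((X[:,:2]-c0)/g).astype(int)+N; ok=((ij>=0)&(ij<=2*N)).all(1); M=np.zeros((2*N+1,2*N+1),np.uint8); M[ij[ok,0],ij[ok,1]]=1
    M=cv2.morphologyEx(M,cv2.MORPH_CLOSE,cv2.getStructuringElement(cv2.MORPH_ELLIPSE,(7,7)))
    n,lab,st,ce=cv2.connectedComponentsWithStats(M); k=1+np.argmax(st[1:,4]); B=(lab==k)
    cs,_=cv2.findContours(B.astype(np.uint8),cv2.RETR_EXTERNAL,cv2.CHAIN_APPROX_NONE); F=np.zeros_like(M); cv2.drawContours(F,cs,-1,1,-1); B=F>0
    G=(np.stack(np.indices(M.shape),-1).reshape(-1,2)-N)*g+c0; b=B.ravel().astype(float)
    def cost(p):
        a=1/(1+np.exp(np.clip((inside(G,p)-.0275)/.0012,-30,30))); return 1-(np.minimum(a,b).sum()/np.maximum(a,b).sum())
    best=None; cc=G[b>0].mean(0)
    for t in ([p0[2]] if p0 is not None else np.arange(starts)*2*np.pi/starts):
        s=np.r_[cc+.006*np.array([np.cos(t),np.sin(t)]),t]
        r=minimize(cost,s,method="Nelder-Mead",options=dict(initial_simplex=s+np.array([[0,0,0],[.008,0,0],[0,.008,0],[0,0,.3]]),xatol=1e-4,fatol=1e-4))
        if best is None or r.fun<best.fun: best=r
    return best.x,best.fun,b.sum()*g*g
E
python3 - <<'E'
from h import *
z=np.load("t0.npz"); P=z["P"]
tr=P[30:90,0:1]
def pr(u,v): return P[int(v/1.4),int(u/1.4)].round(3)
print("table",pr(440,400),pr(220,400))
for n,(u,v),b in [("A",(310,261),0),("B",(529,267),0),("C",(483,335),0),("D",(568,332),0),("dish",(393,310),.02)]:
    u/=1.4;v/=1.4; W=P[int(v)-32:int(v)+32,int(u)-32:int(u)+32].reshape(-1,3)
    if n=="C": W=W[(W[:,1]>0)|True]
    x,f,a=fit(W,b); print(n,x.round(4),"loss",round(f,3),"area",round(a,5),"zmax",np.nanpercentile(W[:,2],99).round(4))
W=P[205:255,150:245].reshape(-1,3); W=W[np.isfinite(W[:,2])]
T=W[(W[:,2]>.04)&(W[:,2]<.056)]; print("bank",cv2.minAreaRect((T[:,:2]*1000).astype(np.float32)),T[:,2].mean())
H=W[W[:,2]>.066]; print(len(H)); print(H[np.argsort(-H[:,1])].round(3).tolist())
for n,(u,v) in dict(jar=(333,200),spray=(368,200),block=(410,203),spool=(490,198),cup=(403,367),can=(410,150)).items(): print(n,pr(u,v))
print("turq",pr(560,424))
E
```

```text
table [ 0.317 -0.056  0.004] [0.324 0.446 0.003]
A [0.6319 0.2482 1.7192] loss 0.232 area 0.01032 zmax 0.0331
B [ 0.6069 -0.2773  4.4771] loss 0.188 area 0.01 zmax 0.0337
C [ 0.4531 -0.1671  4.4074] loss 0.121 area 0.00905 zmax 0.0333
D [ 0.4587 -0.3581  4.4827] loss 0.202 area 0.0101 zmax 0.0331
dish [0.5312 0.052  0.4149] loss 0.192 area 0.00982 zmax 0.0533
bank ((505.4351806640625, 302.6090393066406), (191.8653564453125, 122.0616455078125), 86.19043731689453) 0.05018686288116702
121
[[0.504, 0.379, 0.085], [0.513, 0.378, 0.088], [0.506, 0.377, 0.093], [0.501, 0.376, 0.082], [0.509, 0.376, 0.097], [0.504, 0.376, 0.084], [0.513, 0.375, 0.09], [0.509, 0.374, 0.095], [0.501, 0.374, 0.08], [0.506, 0.373, 0.096], [0.496, 0.372, 0.075], [0.503, 0.371, 0.092], [0.502, 0.371, 0.078], [0.498, 0.371, 0.079], [0.506, 0.371, 0.094], [0.497, 0.37, 0.067], [0.512, 0.37, 0.097], [0.509, 0.37, 0.098], [0.493, 0.37, 0.069], [0.512, 0.368, 0.092], [0.498, 0.368, 0.078], [0.509, 0.368, 0.093], [0.506, 0.368, 0.093], [0.501, 0.368, 0.079], [0.503, 0.368, 0.094], [0.497, 0.367, 0.067], [0.504, 0.366, 0
[... 1619 characters left out ...]
471, 0.266, 0.092], [0.467, 0.266, 0.094], [0.464, 0.241, 0.093], [0.467, 0.241, 0.093], [0.46, 0.24, 0.102], [0.474, 0.24, 0.081], [0.471, 0.239, 0.087], [0.461, 0.239, 0.089], [0.478, 0.238, 0.071], [0.467, 0.238, 0.097], [0.464, 0.237, 0.098], [0.474, 0.236, 0.085], [0.471, 0.236, 0.086], [0.482, 0.236, 0.067], [0.464, 0.235, 0.091], [0.478, 0.235, 0.071], [0.475, 0.235, 0.073], [0.467, 0.234, 0.098], [0.46, 0.234, 0.1], [0.471, 0.234, 0.082], [0.467, 0.233, 0.088], [0.476, 0.232, 0.068], [0.464, 0.232, 0.093]]
jar [0.775 0.183 0.058]
spray [0.758 0.1   0.114]
block [0.773 0.006 0.019]
spool [ 0.776 -0.181  0.043]
cup [0.389 0.028 0.063]
can [0.857 0.005 0.148]
turq [ 0.26  -0.329 -0.003]
```

```bash
cat >> h.py <<'E'
def go(x,y,z,yaw):
    """print turn (units) about tool z to make tool y point along yaw (deg), then shift units in turned frame"""
    o=ctrl.get_obs(); R=Rm(o["eef_rot"]); p=np.array(o["eef_pos"]); cur=np.degrees(np.arctan2(R[1,1],R[0,1]))
    d=(yaw-cur+180)%360-180
    a=np.radians(yaw); Y=np.array([np.cos(a),np.sin(a),0]); Z=np.array([0,0,-1.]); X=np.cross(Y,Z)
    t=np.array([x,y,z])-p; print("turn z",round(-d/8,2),"shift",[round(float(v@t)/.05,2) for v in (X,Y,Z)],"tilt",R[:2,2].round(4),"pos",p.round(4),"yaw",round(cur,2),"q6",round(o["q"][5],2),"t",round(o["time_s"],1),"op",round(o["opening"],3),"F",np.round(o["wrist_force"],1))
E
python3 - <<'E'
from h import *
go(.541,.367,.404,-4)
E
```

```text
turn z -8.08 shift [18.46, 5.36, -0.0] tilt [-0.0003  0.0015] pos [ 0.2094 -0.5353  0.4039] yaw -68.64 q6 -0.21 t 0.1 op 1.001 F [ 0.7 -0.   0.1]
```

Emit:
drive_tool([
  [[0,0,0,0,0,-1,255],[0,0,0,0,0,-1,255],[0,0,0,0,0,-1,255],[0,0,0,0,0,-1,255],[0,0,0,0,0,-1,255],[0,0,0,0,0,-1,255],[0,0,0,0,0,-1,255],[0,0,0,0,0,-1,255],[0,0,0,0,0,-0.08,255]],
])

```text
time_s: 1.0
eef_pos: [0.2094, -0.5354, 0.4042]
eef_rot: [-0.0, 0.731, 0.683, 0.0]
wrist_force: [-0.2, 0.2, -0.5]
opening: 0.006
```

Emit:
drive_tool([
  [[0.95,0.27,0,0,0,0,255],[0.95,0.27,0,0,0,0,255],[0.95,0.27,0,0,0,0,255],[0.95,0.27,0,0,0,0,255],[0.95,0.27,0,0,0,0,255],[0.95,0.27,0,0,0,0,255],[0.95,0.27,0,0,0,0,255],[0.95,0.27,0,0,0,0,255],[0.95,0.27,0,0,0,0,255],[0.95,0.27,0,0,0,0,255]],
])

```text
time_s: 2.0
eef_pos: [0.3773, -0.0691, 0.4049]
eef_rot: [0.001, 0.733, 0.68, 0.0]
wrist_force: [1.0, -0.9, 0.2]
opening: 0.002
```

Emit:
drive_tool([
  [[0.95,0.27,0,0,0,0,255],[0.95,0.27,0,0,0,0,255],[0.95,0.27,0,0,0,0,255],[0.95,0.27,0,0,0,0,255],[0.95,0.27,0,0,0,0,255],[0.95,0.27,0,0,0,0,255],[0.95,0.27,0,0,0,0,255],[0,0,0,0,0,0,255],[0,0,0,0,0,0,255]],
])

```text
time_s: 2.9
eef_pos: [0.4945, 0.2549, 0.4037]
eef_rot: [-0.0, 0.731, 0.682, -0.001]
wrist_force: [-0.5, -0.5, 0.1]
opening: -0.007
```

```bash
python3 - <<'E'
from h import *
a,P,c=cam("wrist"); save(a,"w1.png",1.4); np.savez("w1.npz",a=a,P=P)
print(np.array(c["tool_from_camera"]).round(3).tolist())
H=P.reshape(-1,3); H=H[np.isfinite(H).all(1)]
H=H[(H[:,0]>.40)&(H[:,0]<.58)&(H[:,1]>.19)&(H[:,1]<.41)]
T=H[(H[:,2]>.046)&(H[:,2]<.053)]; print(cv2.minAreaRect((T[:,:2]*1000).astype(np.float32)))
L=H[(H[:,2]>.062)&(H[:,2]<.12)]
for yy in (.371,.337,.303,.269,.235):
    for lo in (.062,.075,.088): 
        m=(abs(L[:,1]-yy)<.013)&(L[:,2]>lo)&(L[:,2]<lo+.013); print(yy,lo,m.sum(),np.median(L[m],0).round(4) if m.any() else "")
E
```

```text
[[0.001, -0.961, -0.275, 0.07], [1.0, 0.001, -0.0, -0.001], [0.0, -0.275, 0.961, 0.031], [0.0, 0.0, 0.0, 1.0]]
((486.3482971191406, 303.956787109375), (189.6285858154297, 84.87934875488281), 86.28717803955078)
0.371 0.062 50 [0.4945 0.37   0.068 ]
0.371 0.075 125 [0.5006 0.3703 0.0831]
0.371 0.088 239 [0.5073 0.3702 0.0945]
0.337 0.062 42 [0.4918 0.3373 0.0679]
0.337 0.075 52 [0.4969 0.3366 0.0835]
0.337 0.088 152 [0.5042 0.3364 0.0947]
0.303 0.062 39 [0.4902 0.3042 0.0675]
0.303 0.075 52 [0.4956 0.3046 0.0834]
0.303 0.088 136 [0.503  0.3031 0.0945]
0.269 0.062 44 [0.4806 0.2714 0.0683]
0.269 0.075 61 [0.4755 0.2723 0.083 ]
0.269 0.088 131 [0.4681 0.2718 0.0946]
0.235 0.062 50 [0.477  0.2382 0.0687]
0.235 0.075 72 [0.4714 0.2395 0.0828]
0.235 0.088 118 [0.4644 0.2383 0.0936]
```

View pics/w1.png

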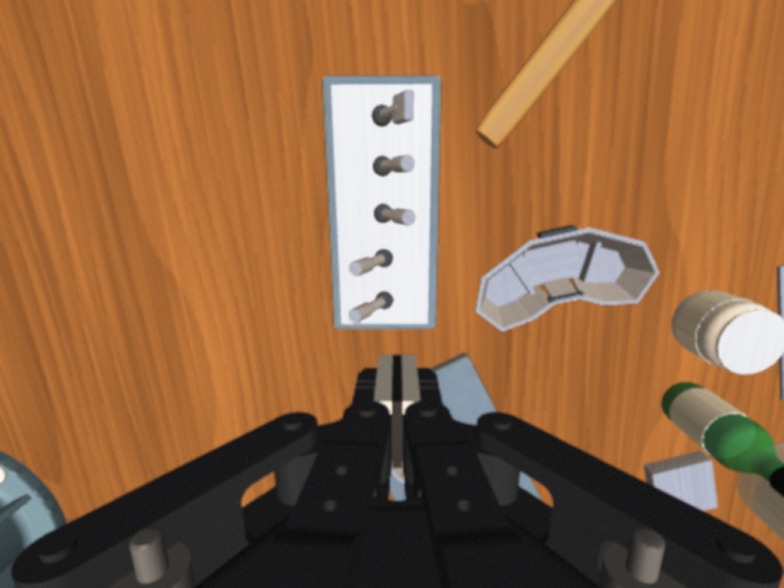

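Emit:
drive_tool([
  [[0.8,0.27,0,0,0,0,255],[0.8,0.27,0,0,0,0,255],[0.73,0.27,0,0,0,0,255],[0,0,0.8,0,0,0,255],[0,0,0.8,0,0,0,255],[0,0,0.8,0,0,0,255],[0,0,0.65,0,0,0,255],[0,0,0,0,0,0,255],[0,0,0,0,0,0,255]],
])

```text
time_s: 3.85
eef_pos: [0.5437, 0.3662, 0.2529]
eef_rot: [-0.0, 0.732, 0.681, -0.0]
wrist_force: [-0.2, -0.1, 1.1]
opening: 0.004
```

```bash
python3 - <<'E'
from h import *
go(.4907+.006,.3719,.251,-3.7)
z=np.load("w1.npz"); P=z["P"].reshape(-1,3); m=(abs(P[:,0]-.63)<.09)&(abs(P[:,1]-.245)<.09)
print("A",fit(P[m],0))
E
```

```text
turn z -0.05 shift [0.05, -0.94, 0.04] tilt [-0.0005 -0.0004] pos [0.5437 0.3662 0.2529] yaw -4.14 q6 0.48 t 3.9 op 0.004 F [-0.2 -0.1  1.1]
A (array([0.63161992, 0.24936203, 1.72579298]), np.float64(0.10137897249838734), np.float64(0.008936))
```

Emit:
drive_tool([
  [[0.02,-0.2,0.05,0,0,0,255],[0.02,-0.2,0,0,0,0,255],[0,-0.2,0,0,0,0,255],[0,-0.2,0,0,0,0,255],[0,-0.1,0,0,0,0,255],[0,0,0,0,0,0,255]],
])

```text
time_s: 4.45
eef_pos: [0.4974, 0.3729, 0.2499]
eef_rot: [-0.0, 0.731, 0.682, -0.0]
wrist_force: [0.2, 0.8, -1.2]
opening: 0.001
```

Emit:
drive_tool([
  [[0,-0.05,0,0,0,0,255],[0,0,0,0,0,0,255]],
])

```text
time_s: 4.65
eef_pos: [0.4959, 0.3728, 0.2495]
eef_rot: [-0.0, 0.731, 0.682, -0.0]
wrist_force: [0.3, 0.6, 0.5]
opening: -0.0
```

Emit:
drive_tool([
  [[0,-0.05,0,0,0,0,255],[0,0,0,0,0,0,255]],
])

```text
time_s: 4.85
eef_pos: [0.4935, 0.3728, 0.2494]
eef_rot: [-0.0, 0.731, 0.682, -0.0]
wrist_force: [0.8, 0.3, -0.4]
opening: -0.001
```

Emit:
drive_tool([
  [[0,-0.05,0,0,0,0,255],[0,-0.05,0,0,0,0,255]],
])

```text
time_s: 5.05
eef_pos: [0.49, 0.373, 0.2503]
eef_rot: [0.002, 0.731, 0.682, 0.002]
wrist_force: [11.9, -1.3, -2.0]
opening: 0.0
```

Emit:
drive_tool([
  [[0,-0.05,0,0,0,0,255],[0,0,0,0,0,0,255]],
])

```text
time_s: 5.25
eef_pos: [0.4888, 0.3731, 0.2513]
eef_rot: [0.003, 0.732, 0.682, 0.004]
wrist_force: [12.5, -1.2, -2.8]
opening: 0.0
```

```bash
python3 - <<'E'
from h import *
a,P,c=cam("wrist"); b,Q,_=cam("scene"); w=np.hstack([cv2.resize(a,(560,420)),]); 
s=cv2.resize(b[150:210,300:380],(560,420),interpolation=cv2.INTER_CUBIC); save(np.vstack([a[:,:],s])[:, :],"w2.png",0.7)
E
```

```text
(no output)
```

View pics/w2.png

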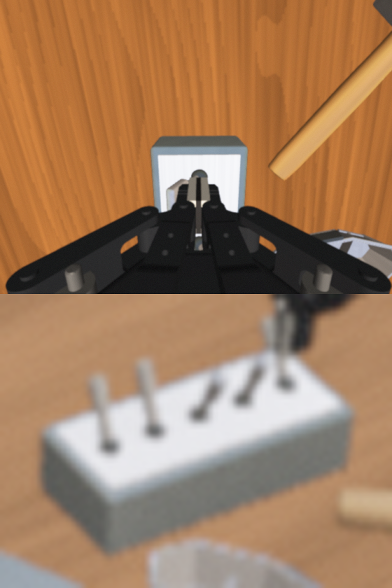

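Emit:
drive_tool([
  [[0,0.5,0,0,0,0,255],[0,0.62,0,0,0,0,255],[0,0,-0.7,0,0,0,255],[-0.7,0,0,0,0,0,255],[-0.68,0,0,0,0,0,255],[0,0,0.7,0,0,0,255],[0,0,0,0,0,0,255]],
])

```text
time_s: 6.05
eef_pos: [0.5349, 0.2991, 0.2455]
eef_rot: [-0.002, 0.732, 0.681, -0.004]
wrist_force: [-1.7, 1.0, -0.6]
opening: -0.0
```

```bash
python3 - <<'E'
from h import *
go(.4850,.304,.251,-3.7)
E
```

```text
turn z -0.05 shift [0.03, -1.0, -0.11] tilt [-0.0086 -0.0026] pos [0.5349 0.2991 0.2455] yaw -4.1 q6 0.39 t 6.0 op -0.0 F [-1.7  1.  -0.6]
```

Emit:
drive_tool([
  [[0.03,-0.2,-0.1,0,0,0,255],[0,-0.2,0,0,0,0,255],[0,-0.2,0,0,0,0,255],[0,-0.2,0,0,0,0,255],[0,-0.1,0,0,0,0,255],[0,-0.05,0,0,0,0,255],[0,0,0,0,0,0,255]],
])

```text
time_s: 6.75
eef_pos: [0.4891, 0.3057, 0.2546]
eef_rot: [-0.0, 0.731, 0.682, -0.0]
wrist_force: [-0.3, -0.0, -0.6]
opening: 0.0
```

Emit:
drive_tool([
  [[0,-0.06,0,0,0,0,255],[0,0,0,0,0,0,255]],
])

```text
time_s: 6.95
eef_pos: [0.4869, 0.3055, 0.2545]
eef_rot: [0.0, 0.731, 0.682, -0.0]
wrist_force: [1.6, 0.6, -0.2]
opening: -0.002
```

Emit:
drive_tool([
  [[0,-0.06,0,0,0,0,255],[0,0,0,0,0,0,255]],
])

```text
time_s: 7.15
eef_pos: [0.4852, 0.3057, 0.2554]
eef_rot: [0.001, 0.731, 0.682, 0.002]
wrist_force: [7.0, -1.3, -1.2]
opening: 0.001
```

Emit:
drive_tool([
  [[0,-0.06,0,0,0,0,255],[0,0,0,0,0,0,255]],
])

```text
time_s: 7.35
eef_pos: [0.4836, 0.3058, 0.2563]
eef_rot: [0.003, 0.732, 0.682, 0.004]
wrist_force: [12.8, -0.9, -1.0]
opening: -0.001
```

Emit:
drive_tool([
  [[0,-0.04,0,0,0,0,255],[0,0,0,0,0,0,255]],
])

```text
time_s: 7.55
eef_pos: [0.4826, 0.3059, 0.257]
eef_rot: [0.003, 0.732, 0.682, 0.005]
wrist_force: [15.5, -1.5, -1.5]
opening: -0.001
```

Emit:
drive_tool([
  [[0,0.6,0,0,0,0,255],[0,0.6,0,0,0,0,255],[0,0,-1,0,0,0,0],[0,0,-1,0,0,0,0],[-1,0,-1,0,0,0,0],[-1,0,-1,0,0,0,0],[-1,0,0,0,0,0,0],[-1,0,0,0,0,0,0],[0,0,0,0,0,0,0],[0,0,0,0,0,0,0]],
])

```text
time_s: 8.55
eef_pos: [0.5266, 0.1306, 0.4252]
eef_rot: [-0.001, 0.732, 0.681, -0.0]
wrist_force: [-0.4, -0.5, 0.1]
opening: 1.0
```

```bash
python3 - <<'E'
from h import *
a,P,c=cam("wrist"); save(a,"w3.png",1.2)
H=P.reshape(-1,3); H=H[np.isfinite(H).all(1)]
L=H[(H[:,0]>.40)&(H[:,0]<.58)&(H[:,2]>.062)&(H[:,2]<.12)]
for yy in (.371,.337,.303,.269,.235):
    m=(abs(L[:,1]-yy)<.013)&(L[:,2]>.088)&(L[:,2]<.101); print(yy,m.sum(),np.median(L[m],0).round(4) if m.any() else "")
for n,x,y,b in (("A",.6316,.249,0),("dish",.531,.052,.02)):
    m=(abs(H[:,0]-x)<.085)&(abs(H[:,1]-y)<.085); print(n,fit(H[m],b))
go(.6316,.2494,.404,98.9)
E
```

```text
0.371 0 
0.337 0 
0.303 186 [0.469  0.3039 0.0936]
0.269 169 [0.4687 0.2702 0.0945]
0.235 152 [0.465  0.2367 0.0939]
A (array([0.63181308, 0.24896376, 1.72582228]), np.float64(0.1009176367854111), np.float64(0.00894))
dish (array([0.53042565, 0.0527665 , 6.6994679 ]), np.float64(0.09999252887397125), np.float64(0.008924))
turn z -12.87 shift [-2.44, 2.0, 0.42] tilt [-0.001   0.0007] pos [0.5267 0.1317 0.4251] yaw -4.07 q6 0.1 t 8.6 op 1.003 F [-0.1 -1.1 -0. ]
```

View pics/w3.png

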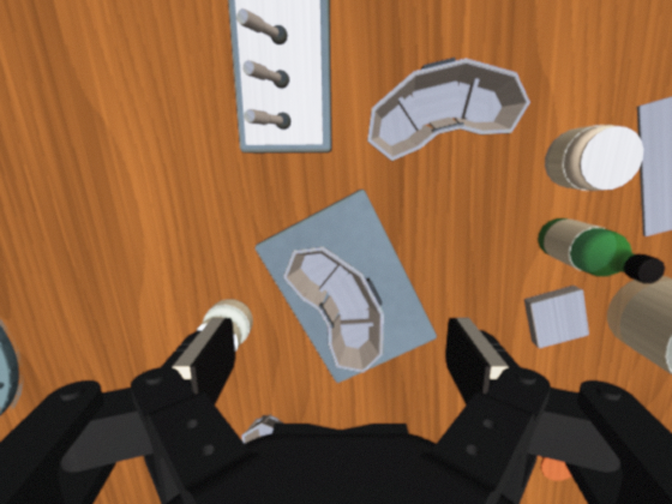

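Emit:
drive_tool([
  [[0,0,0,0,0,-1,0],[0,0,0,0,0,-1,0],[0,0,0,0,0,-1,0],[0,0,0,0,0,-1,0],[0,0,0,0,0,-1,0],[0,0,0,0,0,-1,0],[0,0,0,0,0,-1,0],[0,0,0,0,0,-1,0],[0,0,0,0,0,-1,0],[0,0,0,0,0,-1,0]],
])

```text
time_s: 9.6
eef_pos: [0.5266, 0.1336, 0.4249]
eef_rot: [-0.001, 0.118, 0.993, 0.0]
wrist_force: [0.8, 0.0, -0.4]
opening: 0.996
```

Emit:
drive_tool([
  [[0,0,0,0,0,-1,0],[0,0,0,0,0,-1,0],[0,0,0,0,0,-0.87,0],[-0.81,0.67,0,0,0,0,0],[-0.81,0.67,0,0,0,0,0],[-0.81,0.67,0,0,0,0,0],[0,0,0.8,0,0,0,0],[0,0,0.8,0,0,0,0],[0,0,0.8,0,0,0,0],[0,0,0,0,0,0,0]],
])

```text
time_s: 10.6
eef_pos: [0.6228, 0.2457, 0.2973]
eef_rot: [-0.007, -0.079, 0.997, -0.001]
wrist_force: [-0.4, -0.4, 0.2]
opening: 1.001
```

```bash
python3 - <<'E'
from h import *
go(.6318,.2490,.186,98.9)
E
```

```text
turn z 0.03 shift [-0.19, 0.04, 2.23] tilt [-0.014  -0.0024] pos [0.6228 0.2457 0.2973] yaw 99.11 q6 -1.53 t 10.6 op 1.001 F [-0.4 -0.4  0.2]
```

Emit:
drive_tool([
  [[-0.19,0.04,0.6,0,0,0.03,0],[0,0,0.6,0,0,0,0],[0,0,0.6,0,0,0,0],[0,0,0,0,0,0,0],[0,0,0,0,0,0,0]],
])

```text
time_s: 11.1
eef_pos: [0.6355, 0.2486, 0.2169]
eef_rot: [0.0, -0.077, 0.997, 0.0]
wrist_force: [0.1, -0.1, 0.3]
opening: 0.996
```

```bash
python3 - <<'E'
from h import *
go(.6318,.2490,.186,98.9)
E
```

```text
turn z -0.02 shift [0.07, 0.02, 0.62] tilt [0.0006 0.0003] pos [0.6355 0.2486 0.2169] yaw 98.78 q6 -1.52 t 11.1 op 0.996 F [ 0.1 -0.1  0.3]
```

Emit:
drive_tool([
  [[0.07,0.02,0.3,0,0,0,0],[0,0,0.32,0,0,0,0],[0,0,0,0,0,0,0],[0,0,0,0,0,0,255],[0,0,0,0,0,0,255],[0,0,0,0,0,0,255],[0,0,0,0,0,0,255],[0,0,0,0,0,0,255]],
])

```text
time_s: 11.9
eef_pos: [0.632, 0.2482, 0.1853]
eef_rot: [0.001, -0.076, 0.997, 0.0]
wrist_force: [0.6, 0.2, 2.9]
opening: 0.704
```

```bash
python3 - <<'E'
from h import *
go(.6318,.2490,.186,98.9)
a,P,c=cam("wrist"); save(a,"w4.png",1.2); np.savez("w4.npz",a=a,P=P)
E
```

```text
turn z -0.02 shift [0.0, 0.02, -0.01] tilt [0.0015 0.0003] pos [0.632  0.2482 0.1853] yaw 98.72 q6 -1.52 t 11.9 op 0.704 F [0.6 0.2 2.9]
```

View pics/w4.png

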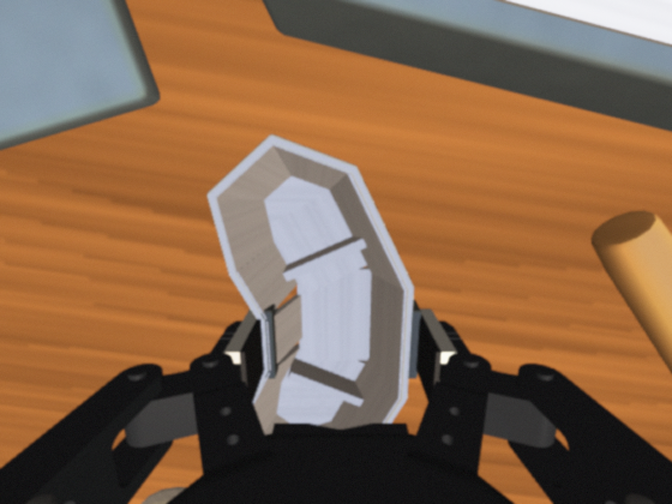

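Emit:
drive_tool([
  [[0,0,-0.3,0,0,0,255],[0,0,-0.8,0,0,0,255],[0,0,-0.8,0,0,0,255],[0,0,-0.6,0,0,0,255],[0,0,0,0,0,0,255]],
])

```text
time_s: 12.45
eef_pos: [0.6331, 0.2486, 0.3164]
eef_rot: [0.005, -0.076, 0.997, 0.001]
wrist_force: [0.9, 0.1, -0.4]
opening: 0.708
```

```bash
python3 - <<'E'
from h import *
go(.5304,.0528,.31,23.85)
E
```

```text
turn z 9.36 shift [-2.75, -3.46, 0.13] tilt [0.01   0.0021] pos [0.6331 0.2486 0.3164] yaw 98.73 q6 -1.52 t 12.4 op 0.708 F [ 0.9  0.1 -0.4]
```

Emit:
drive_tool([
  [[0,0,0,0,0,1,255],[0,0,0,0,0,1,255],[0,0,0,0,0,1,255],[0,0,0,0,0,1,255],[0,0,0,0,0,1,255],[0,0,0,0,0,1,255],[0,0,0,0,0,1,255],[0,0,0,0,0,1,255],[0,0,0,0,0,1,255],[0,0,0,0,0,0.36,255]],
])

```text
time_s: 13.45
eef_pos: [0.6309, 0.248, 0.3081]
eef_rot: [-0.001, 0.548, 0.837, -0.001]
wrist_force: [-0.3, 0.0, -1.3]
opening: 0.705
```

Emit:
drive_tool([
  [[-0.55,-0.69,0,0,0,0,255],[-0.55,-0.69,0,0,0,0,255],[-0.55,-0.69,0,0,0,0,255],[-0.55,-0.69,0,0,0,0,255],[-0.55,-0.69,0,0,0,0,255],[0,0,0.5,0,0,0,255],[0,0,0,0,0,0,255],[0,0,0,0,0,0,255],[0,0,0,0,0,0,255]],
])

```text
time_s: 14.35
eef_pos: [0.5297, 0.0533, 0.2849]
eef_rot: [0.0, 0.545, 0.838, 0.0]
wrist_force: [-0.5, -0.1, -1.4]
opening: 0.71
```

```bash
python3 - <<'E'
from h import *
go(.5304,.0528,.2203,23.85)
a,P,c=cam("wrist"); save(a,"w5.png",1.2)
E
```

```text
turn z 0.01 shift [-0.01, 0.01, 1.29] tilt [0.0004 0.0001] pos [0.5297 0.0533 0.2849] yaw 23.9 q6 -0.54 t 14.3 op 0.71 F [-0.5 -0.1 -1.4]
```

View pics/w5.png

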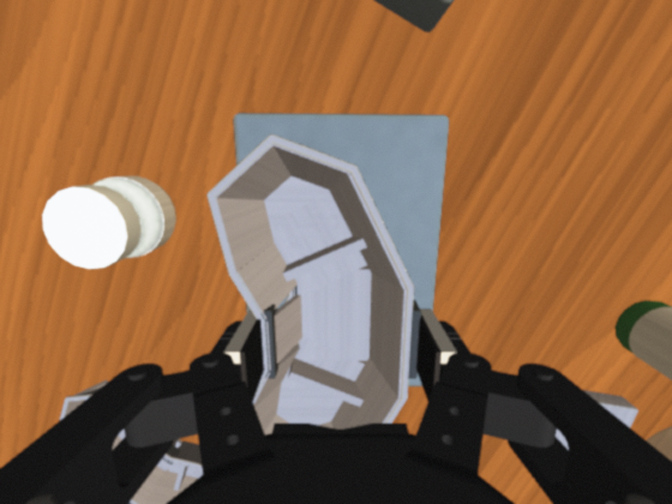

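Emit:
drive_tool([
  [[0,0,0.5,0,0,0,255],[0,0,0.4,0,0,0,255],[0,0,0.1,0,0,0,255],[0,0,0.1,0,0,0,255],[0,0,0.1,0,0,0,255],[0,0,0,0,0,0,255]],
])

```text
time_s: 15.0
eef_pos: [0.5295, 0.0528, 0.2246]
eef_rot: [0.0, 0.546, 0.838, 0.0]
wrist_force: [-0.2, 0.1, -0.9]
opening: 0.71
```

Emit:
drive_tool([
  [[0,0,0.05,0,0,0,255],[0,0,0.03,0,0,0,255],[0,0,0,0,0,0,255]],
])

```text
time_s: 15.3
eef_pos: [0.5295, 0.0526, 0.2206]
eef_rot: [0.0, 0.546, 0.838, 0.0]
wrist_force: [0.9, -0.2, -1.2]
opening: 0.707
```

Emit:
drive_tool([
  [[0,0,0.04,0,0,0,255],[0,0,0,0,0,0,255]],
])

```text
time_s: 15.5
eef_pos: [0.5297, 0.0527, 0.2201]
eef_rot: [0.0, 0.546, 0.838, 0.0]
wrist_force: [-5.0, 0.3, 13.9]
opening: 0.705
```

Emit:
drive_tool([
  [[0,0,0.04,0,0,0,255],[0,0,0,0,0,0,255]],
])

```text
time_s: 15.7
eef_pos: [0.5299, 0.0527, 0.22]
eef_rot: [0.0, 0.546, 0.838, -0.0]
wrist_force: [-13.7, 1.3, 30.5]
opening: 0.706
```

Emit:
drive_tool([
  [[0,0,-0.08,0,0,0,0],[0,0,0,0,0,0,0],[0,0,0,0,0,0,0],[0,0,0,0,0,0,0],[0,0,-0.6,0,0,0,0],[0,0,-1,0,0,0,0],[0,0,-1,0,0,0,0],[-1,0,-1,0,0,0,0],[-1,0,0,0,0,0,0],[0,0,0,0,0,0,0]],
])

```text
time_s: 16.7
eef_pos: [0.5657, -0.0298, 0.3874]
eef_rot: [0.003, 0.548, 0.837, -0.0]
wrist_force: [-0.0, 0.6, -0.2]
opening: 0.999
```

```bash
cat >> h.py <<'E'
TR=dict(B=(.607,-.277,0),C=(.453,-.167,0),D=(.459,-.358,0),dish=(.5304,.0528,.02),A=(.6318,.249,0))
def look(names,name="wrist",pic=None,d=.085):
    a,P,c=cam(name); H=P.reshape(-1,3); H=H[np.isfinite(H).all(1)]
    if pic: save(a,pic,1.2)
    for n in names:
        x,y,b=TR[n] if isinstance(n,str) else n
        m=(abs(H[:,0]-x)<d)&(abs(H[:,1]-y)<d)
        if m.sum()<200: print(n,"few"); continue
        p,f,ar=fit(H[m],b); print(n,p[:2].round(4),"deg",round(np.degrees(p[2])%360,2),"loss",round(f,3),"area",round(ar,5),"zmax",np.percentile(H[m][:,2],98).round(4))
    return a,P
E
python3 - <<'E'
from h import *
look(["dish",],pic="w6.png") if 0 else None
a,P=look([(.5304,.0528,.035)],pic="w6.png")
H=P.reshape(-1,3); m=(abs(H[:,0]-.53)<.06)&(abs(H[:,1]-.053)<.06)&(H[:,2]>.06)
r=H[m]; A=np.c_[r[:,:2]-[.53,.053],np.ones(len(r))]; s,*_=np.linalg.lstsq(A,r[:,2],rcond=None); print("rim plane",s.round(4))
look(["B","C","D"],"top")
go(.4531,-.1671,.404,-107.5)
E
```

```text
(0.5304, 0.0528, 0.035) [0.53   0.0522] deg 23.8 loss 0.103 area 0.00897 zmax 0.3133
rim plane [ 1.4167 -1.5211  0.1303]
B [ 0.6075 -0.278 ] deg 258.77 loss 0.197 area 0.01 zmax 0.0323
C [ 0.451  -0.1673] deg 247.3 loss 0.225 area 0.01034 zmax 0.0332
D [ 0.4591 -0.3584] deg 258.15 loss 0.16 area 0.00954 zmax 0.0323
turn z 16.4 shift [-1.27, 3.35, -0.38] tilt [-0.0014  0.0006] pos [ 0.5638 -0.0264  0.385 ] yaw 23.7 q6 -0.67 t 16.8 op 0.996 F [-1.2 -0.5  1. ]
```

View pics/w6.png

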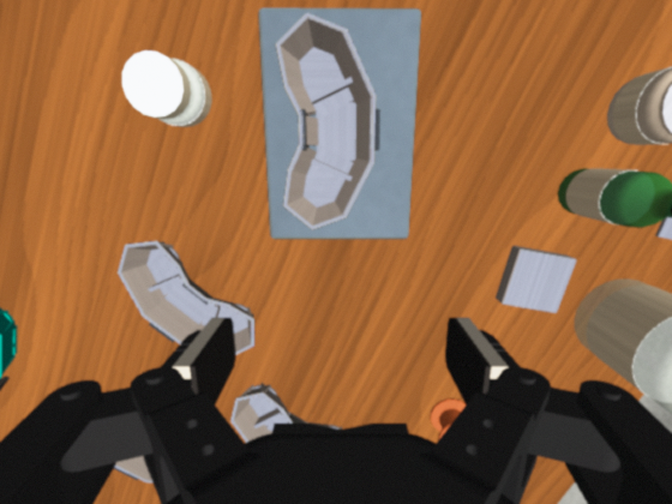

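Emit:
drive_tool([
  [[0,0,0,0,0,1,0],[0,0,0,0,0,1,0],[0,0,0,0,0,1,0],[0,0,0,0,0,1,0],[0,0,0,0,0,1,0],[0,0,0,0,0,1,0],[0,0,0,0,0,1,0],[0,0,0,0,0,1,0],[0,0,0,0,0,1,0],[0,0,0,0,0,1,0]],
])

```text
time_s: 17.8
eef_pos: [0.5631, -0.024, 0.3844]
eef_rot: [-0.001, 0.957, 0.289, -0.001]
wrist_force: [0.6, -0.8, -1.1]
opening: 0.997
```

Emit:
drive_tool([
  [[0,0,0,0,0,1,0],[0,0,0,0,0,1,0],[0,0,0,0,0,1,0],[0,0,0,0,0,1,0],[0,0,0,0,0,1,0],[0,0,0,0,0,1,0],[0,0.84,0,0,0,0.4,0],[0,0.84,0,0,0,0,0],[0,0.84,0,0,0,0,0],[0,0.84,0,0,0,0,0]],
])

```text
time_s: 18.8
eef_pos: [0.5151, -0.1862, 0.3846]
eef_rot: [-0.001, 0.989, -0.15, -0.001]
wrist_force: [0.4, -0.4, 0.5]
opening: 1.004
```

Emit:
drive_tool([
  [[0,0,0,0,0,0,0],[0,0,0,0,0,0,0],[0,0,0,0,0,0,0]],
])

```text
time_s: 19.1
eef_pos: [0.516, -0.1849, 0.385]
eef_rot: [-0.001, 0.989, -0.15, -0.001]
wrist_force: [0.3, 0.4, 0.2]
opening: 1.0
```

```bash
python3 - <<'E'
from h import *
go(.4531,-.1671,.186,-107.5)
a,P=look(["C","B","D"],pic="w7.png")
E
```

```text
turn z 0.03 shift [-1.31, 0.04, 3.98] tilt [-0.0011  0.0014] pos [ 0.516  -0.1849  0.385 ] yaw -107.29 q6 1.31 t 19.1 op 1.0 F [0.3 0.4 0.2]
C [ 0.4507 -0.1686] deg 250.73 loss 0.102 area 0.00893 zmax 0.3105
B [ 0.6069 -0.2785] deg 258.61 loss 0.101 area 0.00892 zmax 0.3107
D [ 0.4578 -0.3583] deg 258.71 loss 0.102 area 0.00896 zmax 0.0306
```

View pics/w7.png

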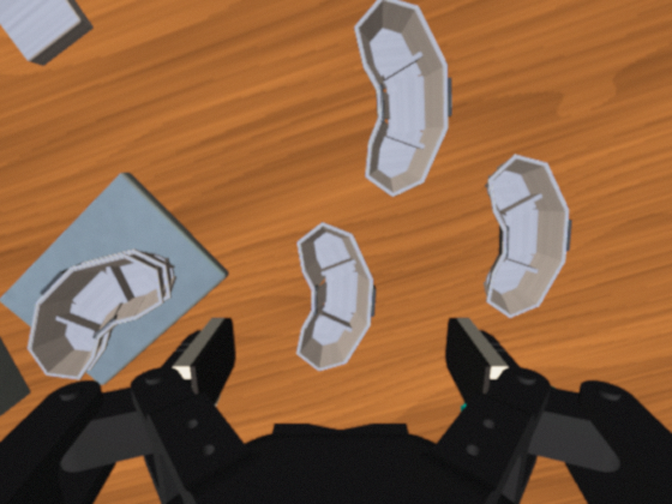

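Emit:
drive_tool([
  [[0,0,0,0,0,0.25,0],[-0.67,0.06,0.5,0,0,0,0],[-0.67,0.06,0.7,0,0,0,0],[0,0,0.8,0,0,0,0],[0,0,0.8,0,0,0,0],[0,0,0.5,0,0,0,0],[0,0,0,0,0,0,0],[0,0,0,0,0,0,0]],
])

```text
time_s: 19.95
eef_pos: [0.4512, -0.1691, 0.2211]
eef_rot: [-0.0, 0.986, -0.167, -0.0]
wrist_force: [0.7, -1.0, 0.6]
opening: 0.998
```

```bash
python3 - <<'E'
from h import *
go(.4507,-.1686,.186,-109.27)
look([(.4507,-.1686,0)],d=.08)
E
```

```text
turn z 0.0 shift [-0.01, -0.01, 0.7] tilt [-0.0005  0.0005] pos [ 0.4512 -0.1691  0.2211] yaw -109.27 q6 1.3 t 19.9 op 0.998 F [ 0.7 -1.   0.6]
(0.4507, -0.1686, 0) [ 0.4513 -0.1686] deg 250.71 loss 0.105 area 0.00889 zmax 0.1458
```

Emit:
drive_tool([
  [[0,0,0.4,0,0,0,0],[0,0,0.3,0,0,0,0],[0,0,0,0,0,0,0],[0,0,0,0,0,0,255],[0,0,0,0,0,0,255],[0,0,0,0,0,0,255],[0,0,0,0,0,0,255],[0,0,0,0,0,0,255]],
])

```text
time_s: 20.8
eef_pos: [0.4517, -0.1703, 0.1879]
eef_rot: [0.001, 0.986, -0.168, 0.001]
wrist_force: [-1.4, 2.4, 7.6]
opening: 0.705
```

Emit:
drive_tool([
  [[0,0,-0.3,0,0,0,255],[0,0,-0.8,0,0,0,255],[0,0,-0.8,0,0,0,255],[0,0,-0.6,0,0,0,255],[0,0,0,0,0,0,255],[0,0,0,0,0,0,255]],
])

```text
time_s: 21.4
eef_pos: [0.4509, -0.1699, 0.312]
eef_rot: [0.001, 0.986, -0.168, 0.001]
wrist_force: [-0.3, -0.2, -1.5]
opening: 0.7
```

```bash
python3 - <<'E'
from h import *
go(.5302,.0525,.31,23.85)
E
```

```text
turn z -16.65 shift [3.43, 3.25, 0.04] tilt [ 0.0024 -0.0017] pos [ 0.4509 -0.1699  0.312 ] yaw -109.36 q6 1.3 t 21.4 op 0.7 F [-0.3 -0.2 -1.5]
```

Emit:
drive_tool([
  [[0,0,0,0,0,-1,255],[0,0,0,0,0,-1,255],[0,0,0,0,0,-1,255],[0,0,0,0,0,-1,255],[0,0,0,0,0,-1,255],[0,0,0,0,0,-1,255],[0,0,0,0,0,-1,255],[0,0,0,0,0,-1,255],[0,0,0,0,0,-1,255],[0,0,0,0,0,-1,255]],
])

```text
time_s: 22.4
eef_pos: [0.45, -0.1694, 0.3089]
eef_rot: [-0.002, 0.862, 0.507, -0.001]
wrist_force: [-0.1, 0.6, -1.9]
opening: 0.705
```

Emit:
drive_tool([
  [[0,0,0,0,0,-1,255],[0,0,0,0,0,-1,255],[0,0,0,0,0,-1,255],[0,0,0,0,0,-1,255],[0,0,0,0,0,-1,255],[0,0,0,0,0,-1,255],[0,0,0,0,0,-0.65,255],[0.68,0.65,0,0,0,0,255],[0.68,0.65,0,0,0,0,255],[0.68,0.65,0,0,0,0,255]],
])

```text
time_s: 23.4
eef_pos: [0.4983, -0.0359, 0.3091]
eef_rot: [-0.001, 0.547, 0.837, -0.0]
wrist_force: [0.8, -0.2, -2.0]
opening: 0.705
```

Emit:
drive_tool([
  [[0.68,0.65,0,0,0,0,255],[0.68,0.65,0,0,0,0,255],[0,0,0,0,0,0,255],[0,0,0,0,0,0,255],[0,0,0,0,0,0,255]],
])

```text
time_s: 23.9
eef_pos: [0.53, 0.0507, 0.3095]
eef_rot: [-0.001, 0.546, 0.838, -0.001]
wrist_force: [0.7, -0.4, -1.1]
opening: 0.703
```

```bash
python3 - <<'E'
from h import *
go(.530,.053,.2379,23.85)
E
```

```text
turn z -0.0 shift [0.04, 0.02, 1.43] tilt [-0.0026 -0.0001] pos [0.53   0.0507 0.3095] yaw 23.82 q6 -0.54 t 23.9 op 0.703 F [ 0.7 -0.4 -1.1]
```

Emit:
drive_tool([
  [[0.04,0.02,0.5,0,0,0,255],[0,0,0.5,0,0,0,255],[0,0,0.1,0,0,0,255],[0,0,0.1,0,0,0,255],[0,0,0.1,0,0,0,255],[0,0,0.07,0,0,0,255],[0,0,0,0,0,0,255]],
])

```text
time_s: 24.6
eef_pos: [0.5309, 0.0534, 0.2424]
eef_rot: [0.0, 0.546, 0.838, 0.0]
wrist_force: [0.2, -0.1, -1.9]
opening: 0.703
```

Emit:
drive_tool([
  [[0,0,0.04,0,0,0,255],[0,0,0.04,0,0,0,255]],
])

```text
time_s: 24.8
eef_pos: [0.5309, 0.0536, 0.2387]
eef_rot: [0.0, 0.546, 0.838, 0.0]
wrist_force: [-4.0, -1.9, 6.1]
opening: 0.705
```

Emit:
drive_tool([
  [[0,0,0.03,0,0,0,255],[0,0,0,0,0,0,255]],
])

```text
time_s: 25.0
eef_pos: [0.5308, 0.0535, 0.2382]
eef_rot: [-0.0, 0.546, 0.838, -0.0]
wrist_force: [-7.1, -1.0, 12.8]
opening: 0.705
```

Emit:
drive_tool([
  [[0,0,0.02,0,0,0,255],[0,0,0,0,0,0,255]],
])

```text
time_s: 25.2
eef_pos: [0.5309, 0.0535, 0.238]
eef_rot: [-0.0, 0.546, 0.838, -0.0]
wrist_force: [-10.8, -0.6, 20.0]
opening: 0.707
```

Emit:
drive_tool([
  [[0,0,-0.06,0,0,0,0],[0,0,0,0,0,0,0],[0,0,0,0,0,0,0],[0,0,0,0,0,0,0],[0,0,-0.6,0,0,0,0],[0,0,-1,0,0,0,0],[0,0,-1,0,0,0,0],[-1,0,-0.4,0,0,0,0],[-1,0,0,0,0,0,0],[0,0,0,0,0,0,0]],
])

```text
time_s: 26.2
eef_pos: [0.5716, -0.0393, 0.3886]
eef_rot: [0.002, 0.548, 0.837, -0.0]
wrist_force: [0.2, 0.6, -0.8]
opening: 1.0
```

```bash
cat >> h.py <<'E'
def stack(base,name="wrist"):
    a,P,c=cam(name); H=P.reshape(-1,3); H=H[np.isfinite(H).all(1)]; H=H[(abs(H[:,0]-.53)<.085)&(abs(H[:,1]-.053)<.085)&(H[:,2]<base+.045)]
    p,f,ar=fit(H,base); print("stack",p[:2].round(4),np.degrees(p[2])%360,f.round(3))
    m=(H[:,2]>base+.024)&(abs(inside(H[:,:2],p)-.0265)<.004); r=H[m]
    A=np.c_[r[:,:2]-p[:2],np.ones(len(r))]
    for _ in range(4):
        s,*_=np.linalg.lstsq(A,r[:,2],rcond=None); e=r[:,2]-A@s; k=abs(e)<.003; A,r=A[k],r[k]
    print("rim: tilt",s[:2].round(4),"height",s[2].round(4),"expect",base+.03,len(r))
E
python3 - <<'E'
from h import *
stack(.05)
look(["B","D"],"top")
go(.6069,-.2785,.387,-101.39)
E
```

```text
stack [0.5309 0.0511] 23.48485320358583 0.105
rim: tilt [ 0.0028 -0.0017] height 0.0798 expect 0.08 2608
B [ 0.6086 -0.2772] deg 258.3 loss 0.162 area 0.00949 zmax 0.0323
D [ 0.4583 -0.3584] deg 257.47 loss 0.141 area 0.00928 zmax 0.0326
turn z 15.64 shift [1.69, 4.61, -0.01] tilt [-0.0009  0.0006] pos [ 0.5698 -0.0358  0.3867] yaw 23.71 q6 -0.68 t 26.3 op 1.002 F [-0.5  0.5  0.1]
```

Emit:
drive_tool([
  [[0,0,0,0,0,1,0],[0,0,0,0,0,1,0],[0,0,0,0,0,1,0],[0,0,0,0,0,1,0],[0,0,0,0,0,1,0],[0,0,0,0,0,1,0],[0,0,0,0,0,1,0],[0,0,0,0,0,1,0],[0,0,0,0,0,1,0],[0,0,0,0,0,1,0]],
])

```text
time_s: 27.3
eef_pos: [0.5692, -0.0332, 0.3865]
eef_rot: [-0.001, 0.957, 0.289, -0.001]
wrist_force: [-0.0, -0.1, 0.8]
opening: 0.999
```

Emit:
drive_tool([
  [[0,0,0,0,0,1,0],[0,0,0,0,0,1,0],[0,0,0,0,0,1,0],[0,0,0,0,0,1,0],[0,0,0,0,0,1,0],[0,0,0,0,0,0.64,0],[0.34,0.92,0,0,0,0,0],[0.34,0.92,0,0,0,0,0],[0.34,0.92,0,0,0,0,0],[0.34,0.92,0,0,0,0,0]],
])

```text
time_s: 28.3
eef_pos: [0.6005, -0.2284, 0.3866]
eef_rot: [-0.001, 0.995, -0.097, -0.001]
wrist_force: [0.5, 0.1, 0.2]
opening: 1.001
```

Emit:
drive_tool([
  [[0.34,0.92,0,0,0,0,0],[0,0,0.8,0,0,0,0],[0,0,0.9,0,0,0,0],[0,0,0.9,0,0,0,0],[0,0,0.5,0,0,0,0],[0,0,0,0,0,0,0],[0,0,0,0,0,0,0]],
])

```text
time_s: 29.0
eef_pos: [0.6083, -0.2758, 0.2323]
eef_rot: [-0.0, 0.995, -0.098, -0.001]
wrist_force: [0.2, 0.6, 0.1]
opening: 1.003
```

```bash
python3 - <<'E'
from h import *
go(.6069,-.2785,.186,-101.39)
look(["B"])
E
```

```text
turn z 0.02 shift [-0.02, 0.06, 0.93] tilt [-0.0009  0.0008] pos [ 0.6083 -0.2758  0.2323] yaw -101.22 q6 1.16 t 29.0 op 1.003 F [0.2 0.6 0.1]
B [ 0.6071 -0.2791] deg 258.27 loss 0.104 area 0.009 zmax 0.157
```

Emit:
drive_tool([
  [[-0.02,0.06,0.5,0,0,0.03,0],[0,0,0.42,0,0,0,0],[0,0,0,0,0,0,0],[0,0,0,0,0,0,255],[0,0,0,0,0,0,255],[0,0,0,0,0,0,255],[0,0,0,0,0,0,255],[0,0,0,0,0,0,255]],
])

```text
time_s: 29.85
eef_pos: [0.6078, -0.2803, 0.1895]
eef_rot: [0.001, 0.995, -0.1, 0.002]
wrist_force: [-0.2, 1.4, 7.3]
opening: 0.705
```

Emit:
drive_tool([
  [[0,0,-0.3,0,0,0,255],[0,0,-0.8,0,0,0,255],[0,0,-0.8,0,0,0,255],[0,0,-0.8,0,0,0,255],[0,0,0,0,0,0,255],[0,0,0,0,0,0,255]],
])

```text
time_s: 30.45
eef_pos: [0.6068, -0.2797, 0.3242]
eef_rot: [0.001, 0.995, -0.1, 0.002]
wrist_force: [-0.4, 0.4, -0.5]
opening: 0.706
```

```bash
python3 - <<'E'
from h import *
go(.5302,.0525,.32,23.85)
E
```

```text
turn z -15.67 shift [6.7, 1.28, 0.08] tilt [ 0.0034 -0.0024] pos [ 0.6068 -0.2797  0.3242] yaw -101.52 q6 1.16 t 30.4 op 0.706 F [-0.4  0.4 -0.5]
```

Emit:
drive_tool([
  [[0,0,0,0,0,-1,255],[0,0,0,0,0,-1,255],[0,0,0,0,0,-1,255],[0,0,0,0,0,-1,255],[0,0,0,0,0,-1,255],[0,0,0,0,0,-1,255],[0,0,0,0,0,-1,255],[0,0,0,0,0,-1,255],[0,0,0,0,0,-1,255],[0,0,0,0,0,-1,255]],
])

```text
time_s: 31.45
eef_pos: [0.6059, -0.2792, 0.3193]
eef_rot: [-0.002, 0.825, 0.565, -0.001]
wrist_force: [0.5, -0.2, -1.4]
opening: 0.704
```

Emit:
drive_tool([
  [[0,0,0,0,0,-1,255],[0,0,0,0,0,-1,255],[0,0,0,0,0,-1,255],[0,0,0,0,0,-1,255],[0,0,0,0,0,-1,255],[0,0,0,0,0,-0.67,255],[0.84,0.16,0,0,0,0,255],[0.84,0.16,0,0,0,0,255],[0.84,0.16,0,0,0,0,255],[0.84,0.16,0,0,0,0,255]],
])

```text
time_s: 32.45
eef_pos: [0.5665, -0.1113, 0.3196]
eef_rot: [-0.002, 0.546, 0.838, -0.0]
wrist_force: [1.1, 0.5, -0.0]
opening: 0.705
```

Emit:
drive_tool([
  [[0.84,0.16,0,0,0,0,255],[0.84,0.16,0,0,0,0,255],[0.84,0.16,0,0,0,0,255],[0.84,0.16,0,0,0,0,255],[0,0,0,0,0,0,255],[0,0,0,0,0,0,255],[0,0,0,0,0,0,255]],
])

```text
time_s: 33.15
eef_pos: [0.5292, 0.0529, 0.3207]
eef_rot: [-0.0, 0.546, 0.838, -0.0]
wrist_force: [-0.9, -1.1, -1.4]
opening: 0.706
```

```bash
python3 - <<'E'
from h import *
go(.530,.053,.2545,23.85)
E
```

```text
turn z -0.0 shift [-0.01, 0.01, 1.32] tilt [-0.0012 -0.0003] pos [0.5292 0.0529 0.3207] yaw 23.82 q6 -0.54 t 33.1 op 0.706 F [-0.9 -1.1 -1.4]
```

Emit:
drive_tool([
  [[0,0.01,0.5,0,0,0,255],[0,0,0.4,0,0,0,255],[0,0,0.1,0,0,0,255],[0,0,0.1,0,0,0,255],[0,0,0.1,0,0,0,255],[0,0,0.07,0,0,0,255],[0,0,0,0,0,0,255]],
])

```text
time_s: 33.85
eef_pos: [0.5298, 0.0537, 0.2579]
eef_rot: [0.0, 0.546, 0.838, 0.0]
wrist_force: [0.3, -0.0, -0.5]
opening: 0.703
```

Emit:
drive_tool([
  [[0,0,0.04,0,0,0,255],[0,0,0.04,0,0,0,255]],
])

```text
time_s: 34.05
eef_pos: [0.5302, 0.0536, 0.2547]
eef_rot: [0.001, 0.546, 0.838, -0.0]
wrist_force: [-4.7, -2.4, 14.6]
opening: 0.701
```

Emit:
drive_tool([
  [[0,0,0.02,0,0,0,255],[0,0,0,0,0,0,0],[0,0,0,0,0,0,0],[0,0,0,0,0,0,0],[0,0,-0.6,0,0,0,0],[0,0,-1,0,0,0,0],[0,0,-1,0,0,0,0],[-1,0,-0.2,0,0,0,0],[-1,0,0,0,0,0,0],[0,0,0,0,0,0,0]],
])

```text
time_s: 35.05
eef_pos: [0.5715, -0.0414, 0.3937]
eef_rot: [0.002, 0.548, 0.837, -0.0]
wrist_force: [-0.4, 0.2, -0.7]
opening: 1.002
```

```bash
python3 - <<'E'
from h import *
stack(.065)
a,P=look(["D"],"top"); save(a,"top1.png",1.2)
go(.4578,-.3583,.387,-101.39)
E
```

```text
stack [0.5314 0.05  ] 23.155101316613248 0.109
rim: tilt [ 0.0006 -0.0032] height 0.0949 expect 0.095 2522
D [ 0.4606 -0.3577] deg 258.27 loss 0.17 area 0.00962 zmax 0.0321
turn z 15.64 shift [-0.93, 6.73, 0.1] tilt [-0.0008  0.0006] pos [ 0.5698 -0.0378  0.3921] yaw 23.71 q6 -0.69 t 35.1 op 1.001 F [-0.3  1.2  0.9]
```

View pics/top1.png

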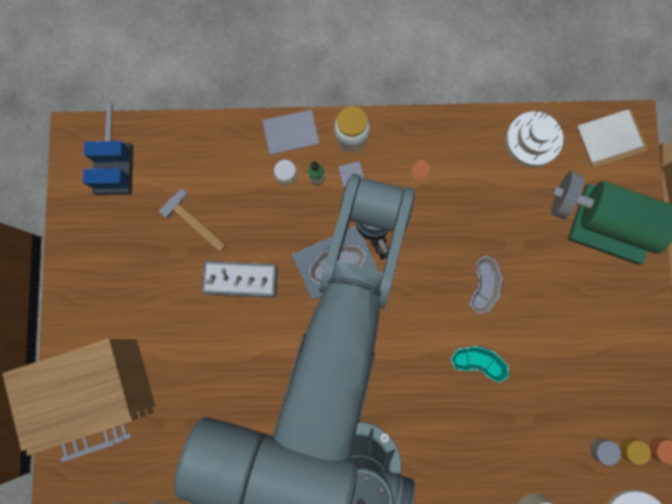

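Emit:
drive_tool([
  [[0,0,0,0,0,1,0],[0,0,0,0,0,1,0],[0,0,0,0,0,1,0],[0,0,0,0,0,1,0],[0,0,0,0,0,1,0],[0,0,0,0,0,1,0],[0,0,0,0,0,1,0],[0,0,0,0,0,1,0],[0,0,0,0,0,1,0],[0,0,0,0,0,1,0]],
])

```text
time_s: 36.15
eef_pos: [0.5692, -0.0353, 0.392]
eef_rot: [-0.001, 0.957, 0.289, -0.001]
wrist_force: [-0.5, 0.4, -0.5]
opening: 1.0
```

Emit:
drive_tool([
  [[0,0,0,0,0,1,0],[0,0,0,0,0,1,0],[0,0,0,0,0,1,0],[0,0,0,0,0,1,0],[0,0,0,0,0,1,0],[0,0,0,0,0,0.64,0],[-0.12,0.84,0,0,0,0,0],[-0.12,0.84,0,0,0,0,0],[-0.12,0.84,0,0,0,0,0],[-0.12,0.84,0,0,0,0,0]],
])

```text
time_s: 37.15
eef_pos: [0.5126, -0.1965, 0.3922]
eef_rot: [-0.0, 0.995, -0.097, -0.0]
wrist_force: [0.9, 0.6, 0.8]
opening: 1.004
```

Emit:
drive_tool([
  [[-0.12,0.84,0,0,0,0,0],[-0.12,0.84,0,0,0,0,0],[-0.12,0.84,0,0,0,0,0],[-0.09,0.84,0.5,0,0,0,0],[0,0,0.9,0,0,0,0],[0,0,0.9,0,0,0,0],[0,0,0.8,0,0,0,0],[0,0,0,0,0,0,0],[0,0,0,0,0,0,0]],
])

```text
time_s: 38.05
eef_pos: [0.4588, -0.3562, 0.2376]
eef_rot: [-0.001, 0.995, -0.098, -0.001]
wrist_force: [-0.9, -0.1, 0.5]
opening: 1.004
```

```bash
python3 - <<'E'
from h import *
go(.4578,-.3583,.186,-101.39)
look(["D"])
E
```

```text
turn z 0.02 shift [-0.01, 0.05, 1.03] tilt [-0.0012  0.0017] pos [ 0.4588 -0.3562  0.2376] yaw -101.21 q6 0.9 t 38.0 op 1.004 F [-0.9 -0.1  0.5]
D [ 0.4578 -0.3586] deg 258.66 loss 0.101 area 0.00897 zmax 0.1624
```

Emit:
drive_tool([
  [[-0.01,0.05,0.5,0,0,0.02,0],[0,0,0.52,0,0,0,0],[0,0,0,0,0,0,0],[0,0,0,0,0,0,255],[0,0,0,0,0,0,255],[0,0,0,0,0,0,255],[0,0,0,0,0,0,255],[0,0,0,0,0,0,255]],
])

```text
time_s: 38.9
eef_pos: [0.4586, -0.3606, 0.19]
eef_rot: [0.002, 0.995, -0.1, 0.002]
wrist_force: [-0.4, 1.4, 7.6]
opening: 0.702
```

Emit:
drive_tool([
  [[0,0,-0.3,0,0,0,255],[0,0,-0.8,0,0,0,255],[0,0,-0.8,0,0,0,255],[0,0,-0.9,0,0,0,255],[0,0,0,0,0,0,255],[0,0,0,0,0,0,255]],
])

```text
time_s: 39.5
eef_pos: [0.4578, -0.3598, 0.3297]
eef_rot: [0.002, 0.995, -0.1, 0.002]
wrist_force: [-0.0, 0.9, -1.9]
opening: 0.7
```

```bash
python3 - <<'E'
from h import *
go(.530,.053,.33,23.85)
E
```

```text
turn z -15.66 shift [6.97, 4.66, -0.01] tilt [ 0.0033 -0.0039] pos [ 0.4578 -0.3598  0.3297] yaw -101.43 q6 0.9 t 39.5 op 0.7 F [-0.   0.9 -1.9]
```

Emit:
drive_tool([
  [[0,0,0,0,0,-1,255],[0,0,0,0,0,-1,255],[0,0,0,0,0,-1,255],[0,0,0,0,0,-1,255],[0,0,0,0,0,-1,255],[0,0,0,0,0,-1,255],[0,0,0,0,0,-1,255],[0,0,0,0,0,-1,255],[0,0,0,0,0,-1,255],[0,0,0,0,0,-1,255]],
])

```text
time_s: 40.5
eef_pos: [0.4569, -0.3589, 0.325]
eef_rot: [-0.002, 0.825, 0.566, -0.0]
wrist_force: [0.1, 0.2, -1.3]
opening: 0.704
```

Emit:
drive_tool([
  [[0,0,0,0,0,-1,255],[0,0,0,0,0,-1,255],[0,0,0,0,0,-1,255],[0,0,0,0,0,-1,255],[0,0,0,0,0,-1,255],[0,0,0,0,0,-0.66,255],[0.77,0.52,0,0,0,0,255],[0.77,0.52,0,0,0,0,255],[0.77,0.52,0,0,0,0,255],[0.77,0.52,0,0,0,0,255]],
])

```text
time_s: 41.5
eef_pos: [0.4896, -0.1746, 0.3252]
eef_rot: [-0.002, 0.546, 0.838, 0.0]
wrist_force: [1.0, -0.6, -0.9]
opening: 0.701
```

Emit:
drive_tool([
  [[0.77,0.52,0,0,0,0,255],[0.77,0.52,0,0,0,0,255],[0.77,0.52,0,0,0,0,255],[0.77,0.52,0,0,0,0,255],[0.77,0.5,0,0,0,0,255],[0,0,0,0,0,0,255],[0,0,0,0,0,0,255],[0,0,0,0,0,0,255]],
])

```text
time_s: 42.3
eef_pos: [0.5301, 0.0508, 0.3258]
eef_rot: [-0.001, 0.546, 0.838, -0.001]
wrist_force: [-1.0, -0.3, -1.8]
opening: 0.702
```

```bash
python3 - <<'E'
from h import *
go(.530,.053,.270,23.85)
E
```

```text
turn z -0.01 shift [0.04, 0.02, 1.12] tilt [-0.0018 -0.0002] pos [0.5301 0.0508 0.3258] yaw 23.81 q6 -0.54 t 42.3 op 0.702 F [-1.  -0.3 -1.8]
```

Emit:
drive_tool([
  [[0.02,0.02,0.4,0,0,0,255],[0,0,0.3,0,0,0,255],[0,0,0.1,0,0,0,255],[0,0,0.1,0,0,0,255],[0,0,0.1,0,0,0,255],[0,0,0.07,0,0,0,255],[0,0,0,0,0,0,255]],
])

```text
time_s: 43.0
eef_pos: [0.531, 0.0527, 0.2729]
eef_rot: [-0.0, 0.546, 0.838, -0.0]
wrist_force: [-0.4, -0.3, -1.7]
opening: 0.701
```

Emit:
drive_tool([
  [[0,0,0.04,0,0,0,255],[0,0,0.04,0,0,0,255]],
])

```text
time_s: 43.2
eef_pos: [0.5312, 0.0529, 0.2699]
eef_rot: [0.0, 0.546, 0.838, 0.0]
wrist_force: [-5.9, -0.5, 17.2]
opening: 0.703
```

Seated at the expected height (0.270). Release, rise and check.

Emit:
drive_tool([
  [[0,0,0.02,0,0,0,255],[0,0,0,0,0,0,0],[0,0,0,0,0,0,0],[0,0,0,0,0,0,0],[0,0,-0.6,0,0,0,0],[0,0,-1,0,0,0,0],[0,0,-1,0,0,0,0],[-1,0,-0.2,0,0,0,0],[-1,0,0,0,0,0,0],[0,0,0,0,0,0,0]],
])

```text
time_s: 44.2
eef_pos: [0.5727, -0.0423, 0.4089]
eef_rot: [0.002, 0.548, 0.837, -0.0]
wrist_force: [0.2, 0.7, -0.1]
opening: 0.998
```

```bash
python3 - <<'E'
from h import *
stack(.08)
a,P,c=cam("wrist"); b,Q,_=cam("scene"); save(np.hstack([a,b]),"w8.png",0.7)
# main on: finger from -x side; start at bank x -50
go(.4907-.05,.3719+.003,.404,-3.7)
E
```

```text
stack [0.5313 0.0497] 22.86270658476513 0.111
rim: tilt [ 0.0014 -0.0037] height 0.1098 expect 0.11 2510
turn z 3.44 shift [8.07, -3.13, 0.07] tilt [-0.0013  0.0008] pos [ 0.5708 -0.0378  0.4073] yaw 23.79 q6 -0.69 t 44.4 op 1.0 F [-0.7 -0.2 -0.1]
```

View pics/w8.png

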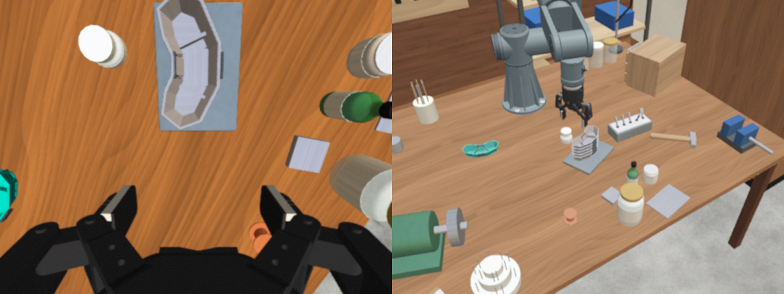

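Emit:
drive_tool([
  [[0,0,0,0,0,1,255],[0,0,0,0,0,1,255],[0,0,0,0,0,1,255],[0,0,0,0,0,0.44,255],[0.9,-0.35,0,0,0,0,255],[0.9,-0.35,0,0,0,0,255],[0.9,-0.35,0,0,0,0,255],[0.9,-0.35,0,0,0,0,255],[0.9,-0.35,0,0,0,0,255],[0.9,-0.35,0,0,0,0,255]],
])

```text
time_s: 45.35
eef_pos: [0.4815, 0.2413, 0.4078]
eef_rot: [-0.0, 0.729, 0.685, -0.0]
wrist_force: [1.1, -0.1, 0.2]
opening: 0.0
```

Emit:
drive_tool([
  [[0.9,-0.35,0,0,0,0,255],[0.9,-0.35,0,0,0,0,255],[0.87,-0.33,0,0,0,0,255],[0,0,0.5,0,0,0,255],[0,0,0.8,0,0,0,255],[0,0,0.6,0,0,0,255],[0,0,0,0,0,0,255],[0,0,0,0,0,0,255]],
])

```text
time_s: 46.15
eef_pos: [0.44, 0.3756, 0.313]
eef_rot: [-0.0, 0.729, 0.685, -0.001]
wrist_force: [1.1, -0.0, 1.3]
opening: -0.003
```

```bash
python3 - <<'E'
from h import *
go(.4407,.3749,.252,-3.7)
E
```

```text
turn z 0.01 shift [-0.01, 0.02, 1.22] tilt [-0.0013 -0.0005] pos [0.44   0.3756 0.313 ] yaw -3.61 q6 0.56 t 46.1 op -0.003 F [ 1.1 -0.   1.3]
```

Emit:
drive_tool([
  [[0,0,0.6,0,0,0,255],[0,0,0.6,0,0,0,255],[0,0,0,0,0,0,255],[0,0.2,0,0,0,0,255],[0,0.2,0,0,0,0,255],[0,0.2,0,0,0,0,255],[0,0.2,0,0,0,0,255],[0,0.1,0,0,0,0,255],[0,0.05,0,0,0,0,255],[0,0,0,0,0,0,255]],
])

```text
time_s: 47.15
eef_pos: [0.4887, 0.3718, 0.2529]
eef_rot: [0.0, 0.73, 0.684, 0.0]
wrist_force: [-0.1, -0.7, -0.2]
opening: -0.001
```

Emit:
drive_tool([
  [[0,0.06,0,0,0,0,255],[0,0,0,0,0,0,255]],
])

```text
time_s: 47.35
eef_pos: [0.491, 0.3717, 0.2526]
eef_rot: [-0.0, 0.729, 0.684, -0.0]
wrist_force: [0.4, -0.9, -0.4]
opening: 0.001
```

Emit:
drive_tool([
  [[0,0.05,0,0,0,0,255],[0,0,0,0,0,0,255]],
])

```text
time_s: 47.55
eef_pos: [0.4928, 0.3716, 0.2524]
eef_rot: [-0.001, 0.729, 0.684, -0.001]
wrist_force: [-4.8, -1.3, 1.5]
opening: -0.003
```

Emit:
drive_tool([
  [[0,0.06,0,0,0,0,255],[0,0,0,0,0,0,255]],
])

```text
time_s: 47.75
eef_pos: [0.4942, 0.3717, 0.2522]
eef_rot: [-0.002, 0.729, 0.684, -0.003]
wrist_force: [-12.9, -0.2, 7.2]
opening: 0.001
```

Emit:
drive_tool([
  [[0,0.05,0,0,0,0,255],[0,0,0,0,0,0,255]],
])

```text
time_s: 47.95
eef_pos: [0.4953, 0.3718, 0.2521]
eef_rot: [-0.003, 0.729, 0.684, -0.005]
wrist_force: [-22.0, 0.6, 11.1]
opening: -0.002
```

Emit:
drive_tool([
  [[0,-0.6,0,0,0,0,255],[0,-0.6,0,0,0,0,255],[0,0,-0.8,0,0,0,255],[-0.7,0,0,0,0,0,255],[-0.7,0,0,0,0,0,255],[-0.64,0,0,0,0,0,255],[0,0,0,0,0,0,255],[0,0,0,0,0,0,255]],
])

```text
time_s: 48.75
eef_pos: [0.4332, 0.273, 0.2934]
eef_rot: [0.0, 0.73, 0.683, 0.001]
wrist_force: [-0.2, 0.1, 0.2]
opening: -0.0
```

```bash
python3 - <<'E'
from h import *
go(.4863-.0022-.050,.304-.034+.003,.252,-3.7)
E
```

```text
turn z -0.01 shift [0.0, 0.02, 0.83] tilt [0.0014 0.0006] pos [0.4332 0.273  0.2934] yaw -3.77 q6 0.4 t 48.8 op -0.0 F [-0.2  0.1  0.2]
```

Emit:
drive_tool([
  [[0,0.02,0.4,0,0,0,255],[0,0,0.4,0,0,0,255],[0,0,0,0,0,0,255],[0,0.2,0,0,0,0,255],[0,0.2,0,0,0,0,255],[0,0.2,0,0,0,0,255],[0,0.2,0,0,0,0,255],[0,0.1,0,0,0,0,255],[0,0.08,0,0,0,0,255],[0,0,0,0,0,0,255]],
])

```text
time_s: 49.75
eef_pos: [0.4831, 0.27, 0.2528]
eef_rot: [0.0, 0.73, 0.684, 0.0]
wrist_force: [-0.2, 0.9, -0.3]
opening: -0.001
```

Emit:
drive_tool([
  [[0,0.06,0,0,0,0,255],[0,0,0,0,0,0,255]],
])

```text
time_s: 49.95
eef_pos: [0.4846, 0.27, 0.2525]
eef_rot: [-0.001, 0.729, 0.684, -0.002]
wrist_force: [-5.3, -0.1, 2.7]
opening: 0.005
```

Emit:
drive_tool([
  [[0,0.05,0,0,0,0,255],[0,0,0,0,0,0,255]],
])

```text
time_s: 50.15
eef_pos: [0.4858, 0.27, 0.2523]
eef_rot: [-0.002, 0.729, 0.684, -0.003]
wrist_force: [-12.3, -0.2, 7.7]
opening: -0.001
```

Emit:
drive_tool([
  [[0,0.05,0,0,0,0,255],[0,0,0,0,0,0,255]],
])

```text
time_s: 50.35
eef_pos: [0.4871, 0.27, 0.2521]
eef_rot: [-0.004, 0.729, 0.684, -0.005]
wrist_force: [-19.0, 0.7, 13.2]
opening: -0.001
```

Emit:
drive_tool([
  [[0,-0.6,0,0,0,0,255],[0,-0.6,0,0,0,0,255],[0,0,-1,0,0,0,255],[0,0,-1,0,0,0,255],[-1,0,-1,0,0,0,255],[-1,0.5,0,0,0,0,255],[-0.8,0.5,0,0,0,0,255],[0,0,0,0,0,0,255],[0,0,0,0,0,0,255],[0,0,0,0,0,0,255]],
])

```text
time_s: 51.35
eef_pos: [0.4699, 0.1512, 0.3881]
eef_rot: [-0.0, 0.729, 0.684, -0.0]
wrist_force: [-0.0, -0.6, -0.3]
opening: 0.001
```

```bash
python3 - <<'E'
from h import *
a,P,c=cam("wrist"); b,_,_=cam("scene")
s=cv2.resize(b[140:240,270:400],(546,420),interpolation=cv2.INTER_CUBIC)
save(np.hstack([a,s]),"w9.png",0.7)
H=P.reshape(-1,3); H=H[np.isfinite(H).all(1)]
for i in range(5):
    q=.068-.034*i; px,py=.4863+.0647*q,.304+q
    m=(abs(H[:,1]-py)<.012)&(abs(H[:,0]-px)<.04)&(H[:,2]>.088)&(H[:,2]<.102); print("toggle",i+1,m.sum(),"tip dx mm",(1000*(np.median(H[m,0])-px)).round(1) if m.any() else "")
m=H[:,2]<.14; stack(.08); look([(.6,-.2,0)]) if 0 else None; go(0,0,0,0)
E
```

```text
toggle 1 0 tip dx mm 
toggle 2 0 tip dx mm 
toggle 3 228 tip dx mm -18.2
toggle 4 201 tip dx mm 17.4
toggle 5 175 tip dx mm -18.0
stack [0.5169 0.0796] 231.52327978603995 0.796
rim: tilt [ 0.8927 -0.7199] height 0.1105 expect 0.11 2
turn z -0.45 shift [-3.03, -9.4, 7.76] tilt [-0.0004  0.0001] pos [0.4698 0.1517 0.3881] yaw -3.57 q6 0.13 t 51.5 op -0.002 F [ 0.  -0.4 -0.2]
```

View pics/w9.png

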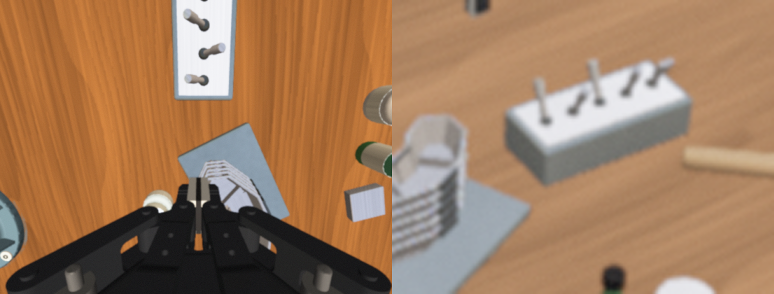

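Emit:
drive_tool([
  [[0.5,-0.6,-0.8,0,0,0,255],[0.5,-0.6,0,0,0,0,255],[0.5,-0.6,0,0,0,0,255],[0.4,0,0,0,0,0,255],[0,0,0,0,0,0,255],[0,0,0,0,0,0,255]],
])

```text
time_s: 52.1
eef_pos: [0.3891, 0.2489, 0.424]
eef_rot: [0.0, 0.729, 0.685, -0.0]
wrist_force: [0.4, -0.3, -0.4]
opening: 0.003
```

```bash
python3 - <<'E'
from h import *
a,P,c=cam("wrist"); H=P.reshape(-1,3); H=H[np.isfinite(H).all(1)]
for i in range(5):
    q=.068-.034*i; px,py=.4863+.0647*q,.304+q
    m=(abs(H[:,1]-py)<.012)&(abs(H[:,0]-px)<.04)&(H[:,2]>.088)&(H[:,2]<.102); print("toggle",i+1,m.sum(),"tip dx mm",(1000*(np.median(H[m,0])-px)).round(1) if m.any() else "")
stack(.08,"top")
E
```

```text
toggle 1 247 tip dx mm 16.9
toggle 2 161 tip dx mm 14.2
toggle 3 114 tip dx mm -19.5
toggle 4 127 tip dx mm 16.6
toggle 5 100 tip dx mm -19.2
stack [0.5307 0.0513] 23.372310678573452 0.091
rim: tilt [-0.0024 -0.0043] height 0.1102 expect 0.11 130
```

```bash
python3 - <<'E'
from h import *
def an(P,t):
    H=P.reshape(-1,3); H=H[np.isfinite(H).all(1)]; r=[]
    for i in range(5):
        q=.068-.034*i; px,py=.4863+.0647*q,.304+q
        m=(abs(H[:,1]-py)<.012)&(abs(H[:,0]-px)<.04)&(H[:,2]>.060)&(H[:,2]<.102); L=H[m]
        if len(L)<30: r.append(None); continue
        top=L[L[:,2]>.09]; r.append((np.degrees(np.arctan(np.polyfit(L[:,2],L[:,0],1)[0])).round(1),len(L),(1000*(np.percentile(L[:,0],[2,98])-px)).round(1).tolist()))
    print(t,r)
an(np.load("w1.npz")["P"],"start wrist"); an(np.load("t0.npz")["P"],"start top"); an(np.load("t0.npz")["Q"],"start scene")
an(cam("wrist")[1],"now wrist"); an(cam("top")[1],"now top"); an(cam("scene")[1],"now scene")
E
```

```text
start wrist [(np.float64(27.7), 422, [0.8, 20.8]), (np.float64(26.1), 252, [0.3, 21.2]), (np.float64(27.3), 234, [0.4, 22.2]), (np.float64(-25.7), 244, [-21.5, -0.5]), (np.float64(-27.4), 249, [-23.0, -1.0])]
start top [(np.float64(31.2), 41, [-5.1, 22.1]), None, None, None, None]
start scene [(np.float64(24.0), 31, [6.6, 26.9]), (np.float64(16.9), 31, [7.9, 24.2]), None, (np.float64(-23.4), 41, [-17.4, 5.3]), (np.float64(-23.7), 41, [-21.2, 6.6])]
now wrist [(np.float64(27.9), 568, [1.1, 21.9]), (np.float64(24.0), 336, [0.1, 20.5]), (np.float64(-30.7), 152, [-24.2, -1.5]), (np.float64(26.9), 295, [0.6, 23.0]), (np.float64(-28.4), 157, [-23.9, 0.0])]
now top [(np.float64(27.0), 39, [-4.0, 21.8]), None, None, (np.float64(27.8), 31, [-1.1, 23.4]), None]
now scene [(np.float64(24.2), 30, [9.2, 26.5]), None, (np.float64(-27.3), 39, [-17.5, 4.7]), None, (np.float64(-22.7), 40, [-20.4, 2.9])]
```

```bash
python3 - <<'E'
from h import *
print(ctrl.hand_in(), ctrl.get_obs()["time_s"])
E
```

```text
the job is handed in; nothing more can be done
the job is handed in; nothing more can be done
```

The job is done and handed in, at about 52 s on the robot's clock. I switched the main and preheat toggles off and nested all four loose trays on the fixed one. Then I pushed the main and fan toggles on.

- **Trays:** Four loose trays were there; the fifth was absent, and I left the turquoise one alone. Each tray met the one below at the expected height. The final rim measured 110 mm (110 expected), level within about 0.3 degrees, with its outline within about 1 degree of the fixed tray.
- **Toggles:** Each of the four pushes ended against a hard stop, at 12 to 22 N. The last wrist measurement showed main and fan fully on, preheat off, and toggle 5 still off.
- **One small disagreement:** Toggle 2, which I never touched, read on at about 24 degrees at the end and 26 degrees at the start. I took that for measuring noise and left it alone.
- **One check that failed:** A stack measurement from the wrist camera failed because the gripper hid the stack. I repeated it from the top camera, and that is the level and outline reading given above; the height agreed with the wrist reading taken just after the last tray.

I did not separately measure the other bench items at the end. The pictures along the way showed them undisturbed.

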